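# Take the round tin off the locking peg at a cigar packing bench

### The job

The round tin with the flat wooden grip hangs on a steel peg that is locked by a sprung keeper near its end. Press the keeper down until it snaps and stays down, take the tin off the end of the peg, and stand it upright and gently on the square wooden board, wholly on the board, and let go.

Things in the scene. Friction and masses are not known exactly. Their poses are not given: they have to be found in the camera images.
- tin: Round metal tin, 75 mm wide, 52 mm high over its lid, 0.25 to 0.5 kg. Origin: centre of underside; z up. A rigid steel stirrup spans it: flat bar along x, 68 x 14 mm, underside 104, top 110 mm above the origin; on its middle an upright flat wooden grip, 36 mm along x, 16 mm along y, 110 to 155 mm above the origin. The bar hangs on a level peg along its y. Not the square tin.
- keeper_cap (a point): Top centre of the keeper: steel pin with a dark 19 mm cap, standing 30 mm up from the peg's top, 42 to 55 mm from the tin's grip. Its y axis points along the peg to its free end, 13 mm farther; z up. The peg is 22 mm wide, 30 deep, held by a post no higher than its top at the other end, behind the tin.
- keeper (a joint): Keeper travel in m: 0 = up (locked), 0.028 = down, cap 2 mm above the peg. Pressing takes up to 9 N; past half way it snaps down and stays. The tin on the peg can rise 22 mm before its lid meets the peg: raise it about 12 mm, move it level along the peg until its centre is 55 mm or more past the keeper, then up.
- board: Square light-wood board fixed to the bench, 160 x 160 mm, 20 mm thick. The origin is the centre of its underside; its top is 20 mm above it; x and y along its sides.
Things that resemble listed ones, but are neither listed nor needed, are in the scene too. What is shaped like the part that bears keeper_cap but red or yellow is not meant. What is shaped like the tin but red is not meant.

How it is judged:
By the outcome, as a careful person would: the job done as asked, in the order asked, and still so for the second after the job is handed in, with the robot touching nothing.
It also fails if it takes over 51 s, if anything falls off the work surface, if the arm or the gripper's body presses on something with over 40 N, if the wrist force passes 120 N, or if a joint passes its speed limit or range.

### The arm

A 6-joint arm with a two-finger parallel gripper is mounted at the origin on the work surface. World frame = base frame: x ahead of the robot, y to its left, z up, the work surface at z = 0. Lengths are in mm, angles in rad, forces in N, time in s.
With the tool pointing down it reaches from about 375 to 900 mm from the base axis. Payload 3.1 kg.
Tool frame: the origin (TCP) lies between the finger pads; the fingertips stand 22 mm ahead of it and the grasp point (between the pads) lies 3 mm ahead of it; z points along the fingers, y is the line along which they close (so a half turn about z gives the same grasp; the last joint's range is limited). The gripper opens to 85 mm and grips with 20 to 120 N. Pads are 22 mm wide; open, the fingers measure 114 mm over their backs; the gripper's body (76 mm by 85 mm) begins 54 mm behind the grasp point. The pads swing forward as they close: fully open they stand 13 mm farther back than shut.
Start: joints at [0.965, 0.527, 1.433, -0, 1.181, -0.178], TCP at [259.252, 568.67, 253.31] pointing down, gripper open.
Joint ranges: [-3.08, 3.08], [-0.75, 2.2], [0.22, 2.44], [-1.43, 4.57], [0, 2.65], [-2.85, 2.85]. Speed limits (rad/s): [2.79, 2.79, 3.14, 3.14, 3.14, 3.14].

### API

Orientations are given as a unit quaternion [w, x, y, z].
In Python, from station import r gives the robot as it stands.
- The arm moves only by the tool drive_tool, never from a script. Its argument "increments" is a list of rows, each a list of 4 numbers: the shift along the tool's x, y, z normalised to -1 to 1, where 1 is 25 cm, then the turn about the tool's z normalised to -1 to 1, where 1 is 1.5 rad. A call has 1 to 12 rows; each row shifts and turns the commanded pose from where the row before left it, along the tool's axes as they then stand; what a row does not reach is not made up. A row lasts 1/8 s, in which the tool goes at most 62.5 mm and 10.7 degrees, less where a joint would pass 70% of its speed; a pose out of reach is approached as far as the arm can. A call with a number of a shift or a turn outside -1 to 1 is refused whole. A call with a gripper value outside its range is refused whole. "gripper" is the finger opening in mm, from 0 to 85.4, set as the call begins (left out, the last holds). The fingers move at their own pace and stop on an object; the grip force is fixed at half the most. Time passes only in rows, so rows that do not move let the fingers close. It gives the time, the measured TCP pose, the force, the opening and the grip force at its end, in the units of the state.
- r.observe(): the state, without advancing time (a new reading comes with each control period).
- r.snapshot(name): name is "side" or "top"; returns a dict with "pixels" (400x640x3 uint8, red, green, blue), "camera_matrix" (3x3 intrinsics, pixels), "cam_to_world" (4x4, takes a point from camera to world coordinates). Camera axes: x right, y up, looking along -z (the intrinsics and any distortion apply to the point x, -y, -z); pixel columns grow to the right and rows downward; lengths in mm; the calibration is good to about 2 mm. A picture is of the moment at which its call begins. There is no depth.
- r.hand_in(): hands the job in; it is judged then, once.
The state is a dict: "time": time; "joints": joint angles; "dq": joint speeds; "joint_torque": joint torques, N m; "tool_pos": TCP position; "eef_rot": TCP orientation; "force": force on the tool from outside, world axes, zero at the start; "wrist_torque": the same for the moment, N m; "grip_width": opening from 0.0 (shut) to 1.0 (fully open); "gripper_force": force on a finger pad.
Only numpy, scipy, OpenCV 4.12 (cv2) and the standard library are available. Lean on these libraries where they do the work, as an engineer would, in place of code of your own. Each camera call takes 0.05 s, during which the arm holds its last target. There are 200 camera calls.

## Working session

There is one attempt and no reset: what is moved stays moved. The work goes in short steps, Python scripts to look and compute and a tool call to move; the robot and the scene stay as the last step left them, time stands still between calls to the robot, and variables do not carry over. Pictures are saved under pics/ and viewed, at most 10 in all, crops included, and the job is handed in when it is done.

Besides the shell and the picture viewer there is one more tool, called after "Call:" as name(argument=value, ...), one argument or row to a line, values as JSON. drive_tool: Moves the arm, as the interface text tells. Scaled input: -1 to 1 covers 25 cm each way for a shift and 1.5 rad each way for a turn. Its arguments: {"type":"object","properties":{"increments":{"type":"array","items":{"type":"array","items":{"type":"number","minimum":-1,"maximum":1}}},"gripper":{"type":"number"}},"required":["increments"]}

```bash
mkdir -p pics; python3 - <<'E'
from station import r
import cv2,pickle
d={}
for n in("side","top"):
    s=r.snapshot(n); d[n]=s; cv2.imwrite(f"pics/{n}0.png",s["pixels"][:,:,::-1])
    print(n,s["camera_matrix"],s["cam_to_world"],[k for k in s])
pickle.dump(d,open("s0.pkl","wb"))
o=r.observe();print(o["time"],o["tool_pos"],o["eef_rot"],o["force"])
E
```

```text
side [[488.89551756   0.         314.66503992]
 [  0.         488.89551756 201.98550665]
 [  0.           0.           1.        ]] [[ 8.52805114e-01  3.26542194e-01 -4.07545866e-01 -1.20339793e+02]
 [-5.21723355e-01  5.67073179e-01 -6.37363907e-01 -1.03173018e+03]
 [ 2.29821214e-02  7.56173396e-01  6.53967596e-01  1.06424906e+03]
 [ 0.00000000e+00  0.00000000e+00  0.00000000e+00  1.00000000e+00]] ['pixels', 'camera_matrix', 'cam_to_world']
top [[391.36030895   0.         321.50760751]
 [  0.         391.36030895 200.39078292]
 [  0.           0.           1.        ]] [[ 1.90438173e-02  9.97736011e-01 -6.44994979e-02  3.66907591e+02]
 [-9.99818647e-01  1.90094425e-02 -1.14664993e-03 -1.30254192e+02]
 [ 8.20455721e-05  6.45096373e-02  9.97917081e-01  1.29430330e+03]
 [ 0.00000000e+00  0.00000000e+00  0.00000000e+00  1.00000000e+00]] ['pixels', 'camera_matrix', 'cam_to_world']
0.1 [258.91226443 568.1734589  252.40846491] [-3.75778070e-04  2.12260431e-01  9.77212608e-01 -9.41343288e-04] [-0.10925608 -0.71916328 -0.72418197]
```

View pics/side0.png

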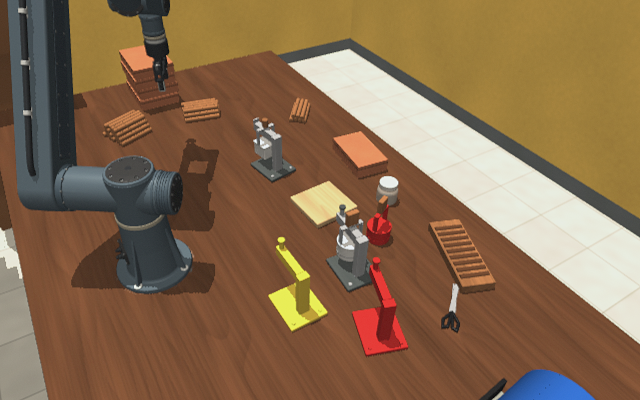

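View pics/top0.png

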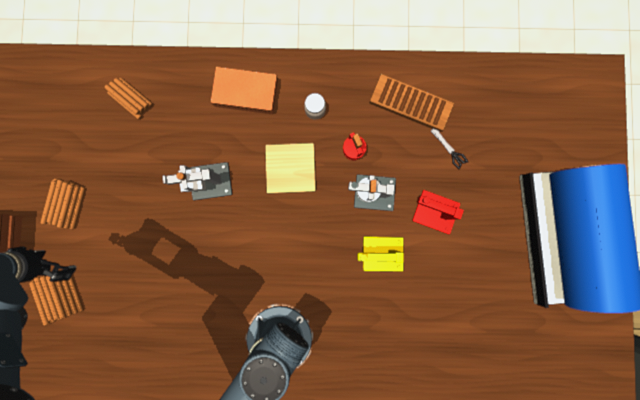

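Side view: the steel stands are at (350,240) and (270,150), with a yellow stand at (297,285), a red stand at (380,310) and a red tin at (380,228). The board is at (325,203). Top view: the steel stands are at (373,188) and (195,178), and the board is at (290,168). One of the two steel stands should carry the square tin, so I'll check both up close.

```bash
python3 - <<'E'
import cv2,pickle,numpy as np
d=pickle.load(open("s0.pkl","rb"))
def c(n,u,v):
    p=d[n]["pixels"][v-37:v+38,u-50:u+50,::-1]; return cv2.resize(p,(400,300),interpolation=cv2.INTER_CUBIC)
cv2.imwrite("pics/crop.png",np.vstack([np.hstack([c("side",350,240),c("side",270,150)]),np.hstack([c("top",373,188),c("top",195,178)])]))
E
```

```text
(no output)
```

View pics/crop.png

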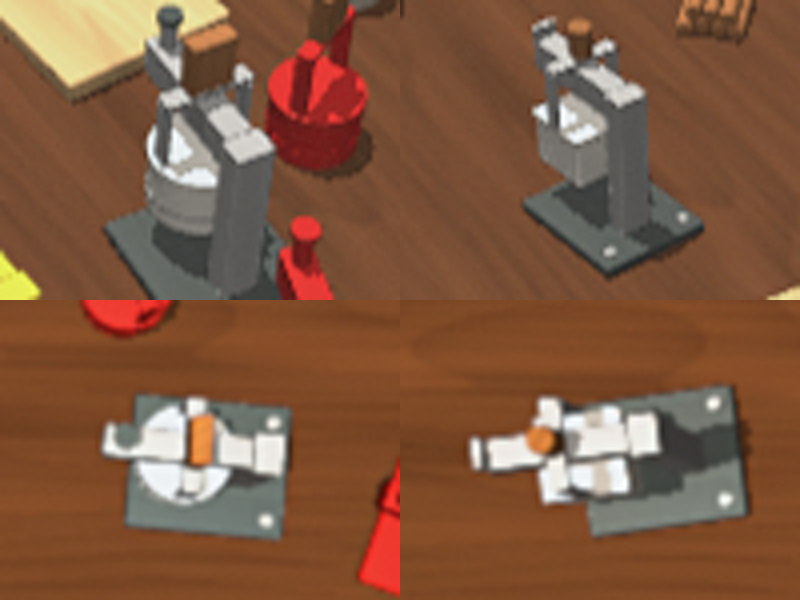

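The target is the first stand: side (350,240), top (373,188). It has the round tin, the flat grip and the dark-capped keeper. The other stand carries a square tin with a round grip, so I'm ruling it out. In the side view the cap is at about (342.5,207); in the top view it is at (355,185).

```bash
cat >h.py <<'E'
import numpy as np,cv2
def ray(s,u,v):
    K=s["camera_matrix"];M=s["cam_to_world"]
    q=np.linalg.solve(K,[u,v,1.]);d=M[:3,:3]@[q[0],-q[1],-q[2]]
    return M[:3,3],d/np.linalg.norm(d)
def plane(s,p,z):
    o,d=ray(s,*p);return o+d*(z-o[2])/d[2]
def tri(a,pa,b,pb):
    o,d=ray(a,*pa);p,e=ray(b,*pb)
    t=np.linalg.lstsq(np.c_[d,-e],p-o,rcond=None)[0]
    x,y=o+d*t[0],p+e*t[1];return (x+y)/2,np.linalg.norm(x-y)
def proj(s,P):
    M=s["cam_to_world"];c=M[:3,:3].T@(np.asarray(P)-M[:3,3]);q=s["camera_matrix"]@[c[0],-c[1],-c[2]];return q[:2]/q[2]
def blobs(s,lo,hi,box):
    u0,v0,u1,v1=box;h=cv2.cvtColor(s["pixels"],cv2.COLOR_RGB2HSV)[v0:v1,u0:u1]
    m=cv2.inRange(h,lo,hi);cs,_=cv2.findContours(m,cv2.RETR_EXTERNAL,cv2.CHAIN_APPROX_NONE)
    c=max(cs,key=cv2.contourArea)+np.array([u0,v0]);return c
E
python3 - <<'E'
import pickle;from h import *
d=pickle.load(open("s0.pkl","rb"));S,T=d["side"],d["top"]
w=T;c=blobs(T,(18,40,120),(35,160,255),(255,130,330,205));print("board top",cv2.minAreaRect(c))
bc=cv2.boxPoints(cv2.minAreaRect(c));B=np.array([plane(T,p,20) for p in bc]);print(B.round(1),B.mean(0).round(1))
c=blobs(S,(18,40,120),(35,160,255),(280,170,365,235));R=cv2.approxPolyDP(c,5,True)[:,0];print("side board",[plane(S,p,20).round(0)[:2] for p in R])
g=blobs(T,(5,130,90),(16,255,255),(362,172,385,200));print("gripT",cv2.minAreaRect(g),cv2.contourArea(g))
g2=blobs(S,(5,130,60),(16,255,255),(343,205,363,228));print("gripS",g2[:,0].tolist())
for n,s,(u0,v0,u1,v1) in(("S",S,(334,200,352,216)),("T",T,(346,177,364,193))):
    print(n);print(cv2.cvtColor(s["pixels"],cv2.COLOR_RGB2GRAY)[v0:v1,u0:u1])
print(tri(S,(342.5,206),T,(354.7,184.7)),tri(S,(352.5,212),T,(373.5,186)))
E
```

```text
board top ((289.91009521484375, 167.80299377441406), (49.172691345214844, 49.33926773071289), 88.09085083007812)
[[ 631.6   62.7   20. ]
 [ 640.2  -99.6   20. ]
 [ 477.8 -108.2   20. ]
 [ 469.4   52.7   20. ]] [554.7 -23.1  20. ]
side board [array([631.,  56.]), array([478.,  51.]), array([ 482., -107.]), array([ 556., -102.]), array([597., -64.]), array([589., -99.]), array([636., -98.])]
gripT ((372.5, 186.0), (12.0, 5.0), 90.0) 55.0
gripS [[357, 205], [358, 206], [357, 207], [357, 208], [356, 209], [355, 209], [354, 209], [353, 210], [352, 210], [351, 210], [350, 211], [349, 211], [348, 211], [347, 212], [346, 212], [346, 213], [347, 214], [347, 215], [347, 216], [346, 217], [347, 218], [347, 219], [346, 220], [346, 221], [346, 222], [346, 223], [346, 224], [347, 225], [348, 226], [349, 225], [350, 225], [351, 224], [352, 224], [353, 224], [354, 223], [355, 223], [356, 223], [357, 222], [357, 221], [357, 220], [357, 219], [358, 218], [359, 218], [360, 217], [361, 218], [362, 219], [362, 218], [362, 217], [362, 216], [362, 215], [362, 214], [362, 213], [362, 212], [362, 211], [362,
[... 1993 characters left out ...]
]
 [ 85  76 108 195 238 205 135 115 116 115 125 147 195 235 238 237 236 236]
 [ 84  79 124 221 247 236 179 143 131 134 168 197 231 239 238 237 236 237]
 [ 84  80 123 213 240 241 233 205 185 190 235 241 242 241 239 239 238 237]
 [ 84  80  92 137 165 184 212 216 214 218 233 234 231 229 230 231 232 236]
 [ 85  83  81  82  89 100 118 126 126 122 129 147 156 148 152 160 176 204]
 [ 85  83  82  79  78  76  78  76  70  65 104 160 196 179 169 162 164 174]
 [ 83  82  82  82  82  81  81  80  76  87 134 186 241 242 239 237 236 235]]
(array([ 486.35170134, -223.39815999,  181.40463647]), np.float64(1.819379155429416)) (array([ 481.856478  , -274.70737519,  201.30512231]), np.float64(2.4854556790337243))
```

Call:
drive_tool(
  increments=[
    [0, 0, -0.08, -0.114],
    [0, 0, -0.08, -0.114],
    [0, 0, 0, 0],
  ],
  gripper=0,
)

```text
time: 0.48
tool_pos: [259.6, 569.3, 294.5]
eef_rot: [0.001, 0.044, 0.999, 0.001]
force: [0.5, -0.2, -0.8]
grip_width: 0.375
gripper_force: 0.0
```

Call:
drive_tool(
  increments=[
    [-0.148, -0.192, 0, 0],
    [-0.148, -0.192, 0, 0],
    [-0.148, -0.192, 0, 0],
    [-0.148, -0.192, 0, 0],
    [-0.148, -0.192, 0, 0],
    [-0.148, -0.192, 0, 0],
    [-0.148, -0.192, 0, 0],
    [-0.148, -0.192, 0, 0],
    [0, -0.192, 0, 0],
    [0, -0.192, 0, 0],
    [0, -0.192, 0, 0],
  ],
)

```text
time: 1.85
tool_pos: [508.0, 15.8, 292.0]
eef_rot: [-0.001, 0.045, 0.999, 0.0]
force: [0.5, 0.2, 0.6]
grip_width: 0.002
gripper_force: 0.0
```

Call:
drive_tool(
  increments=[
    [0, -0.192, 0, 0],
    [0, -0.192, 0, 0],
    [0, -0.192, 0, 0],
    [0, -0.192, 0, 0],
    [0, -0.192, 0, 0],
    [0, 0, 0, 0],
    [0, 0, 0, 0],
  ],
)

```text
time: 2.72
tool_pos: [487.6, -221.1, 292.3]
eef_rot: [-0.001, 0.044, 0.999, 0.001]
force: [0.5, 0.4, -0.3]
grip_width: -0.002
gripper_force: 0.0
```

```bash
python3 - <<'E'
import pickle;from h import *
d=pickle.load(open("s0.pkl","rb"));S,T=d["side"],d["top"]
C=tri(S,(342.2,206),T,(354.3,184));print(C)
# grip top corners/edges: side top-face and top-view bright orange
h=cv2.cvtColor(T["pixels"],cv2.COLOR_RGB2HSV)[176:196,346:390]
print(h[...,1][:, 20:36]); print(cv2.cvtColor(T["pixels"],cv2.COLOR_RGB2GRAY)[176:198,346:350+44])
from station import r
o=r.observe();print(o["time"],o["tool_pos"],o["eef_rot"],o["force"],o["joints"])
E
```

```text
(array([ 487.67103779, -221.86726915,  179.78313097]), np.float64(0.11941863457995613))
[[ 26  24  15   8   3   4  10  14  30  51  57  76  83  98 103 103]
 [ 12  12  11  10   6   4   4  10  11  16  24  19  18  15  14  14]
 [  6  12   5  13   9   4   3   8   8  14  27  29  22  21  21  22]
 [  6  12  11   3  13  20  37  44  70  78  56  16  21  22  20  19]
 [  6   7   9  10  40 108 143 153 166 156  98  28  13  22  21  20]
 [  6   6  10  10 118 188 186 184 185 170  86  28  20  17  25  16]
 [  7   8  10   4 164 191 180 179 183 171  80  24  22  12  25  20]
 [  3   4   6   5 163 187 177 178 182 169  81  23  19   4  14  18]
 [  7   8   9  21 175 186 179 177 180 169  84  21  12   2   3   9]
 [  9   9  13  22 191 187 178 176 180 167  76  11  15   6  10  14]
 [  8   6   9  19 193 186 176 178 183 167  70   6  10   9   9  10]
 [  6   5   8  14 194 184 178 179 184 167  57   6   8   9   9   9]
 [  6   5   6  14 191 185 179 180 184 169  53   8   7   8   8   9]
 [  5   5  10  19 195 186 179 179 185 168  50   9   5   6   7   8]
 [  9  10  13  42 196 188 180 183 187 164  46   9   7   6   6   5]
 [  6   5  16  77 195 192 189 188 181 140  38   8  10  10   9   8]
 [  9  12   2  25  74 131 142 118  65  26   8  12   3   3   5   9]
 [  6   7   9   9  20  23  21  21   9  12  10   9  14  11   7  10]
 [  5   7   7   3   5   7  11  18   9   7   7   6   5  11   5  11]
 [  5   7   6   3   5   5   7  18   8   6   6   5   6   8   0  23]]
[[ 86  87  86 ...  83  81  82]
 [ 85  85  84 ...  86  82  82]
 [ 83  83  83 ... 109 107 104]
 ...
 [ 83  84  82 ... 107 131 114]
 [ 84  83  83 ... 106 111 110]
 [ 87  85  87 ... 115 116 112]]
2.725 [ 487.62681945 -221.0970435   292.25511803] [-0.00101669  0.04401809  0.99902969  0.00102612] [ 0.54402747  0.44078747 -0.25199119] [-6.34821988e-01  3.61358818e-01  1.60831005e+00  6.19728246e-04
  1.17475571e+00 -2.11779347e+00]
```

Call:
drive_tool(
  increments=[
    [0, 0, 0.12, 0],
    [0, 0, 0.12, 0],
    [0, 0, 0.07, 0],
    [0, 0, 0, 0],
    [0, 0, 0, 0],
  ],
)

```text
time: 3.35
tool_pos: [488.8, -221.1, 216.4]
eef_rot: [0.0, 0.042, 0.999, -0.0]
force: [0.1, 0.1, -0.2]
grip_width: 0.006
gripper_force: 0.0
```

Call:
drive_tool(
  increments=[
    [0, 0, 0.016, 0],
    [0, 0, 0.016, 0],
    [0, 0, 0.016, 0],
    [0, 0, 0, 0],
  ],
)

```text
time: 3.85
tool_pos: [488.1, -221.8, 203.4]
eef_rot: [-0.0, 0.043, 0.999, 0.0]
force: [-0.3, 0.4, -0.1]
grip_width: -0.001
gripper_force: 0.0
```

```bash
python3 - <<'E'
from station import r
from h import *
a=[]
for n in("side","top"):
    s=r.snapshot(n);u,v=proj(s,[488,-240,180]).astype(int);a.append(cv2.resize(s["pixels"][v-50:v+50,u-50:u+50,::-1],(400,400),interpolation=cv2.INTER_CUBIC))
cv2.imwrite("pics/c1.png",np.hstack(a))
E
```

```text
(no output)
```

View pics/c1.png

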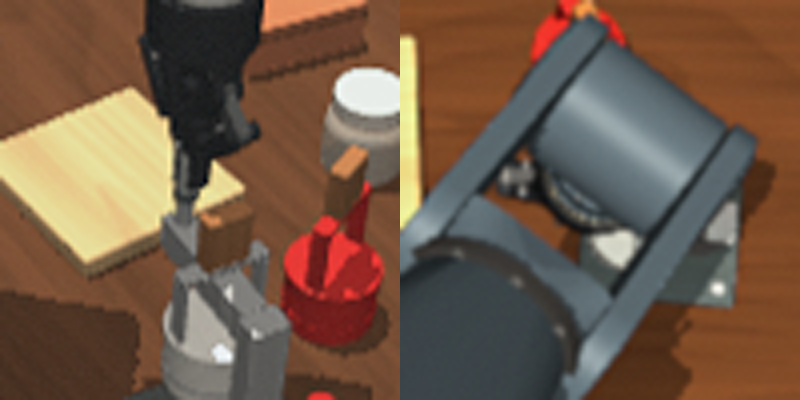

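The side view shows the closed fingertips directly over the keeper, at crop (183,205), with nothing touched yet. Next I press gently.

Call:
drive_tool(
  increments=[
    [0, 0, 0.012, 0],
    [0, 0, 0.012, 0],
    [0, 0, 0.012, 0],
    [0, 0, 0, 0],
  ],
)

```text
time: 4.45
tool_pos: [488.7, -222.1, 195.1]
eef_rot: [0.0, 0.043, 0.999, -0.0]
force: [0.3, -0.4, 3.7]
grip_width: 0.004
gripper_force: 1.7
```

Call:
drive_tool(
  increments=[
    [0, 0, 0.012, 0],
    [0, 0, 0.012, 0],
    [0, 0, 0, 0],
  ],
)

```text
time: 4.82
tool_pos: [487.8, -221.4, 188.0]
eef_rot: [-0.001, 0.043, 0.999, 0.001]
force: [0.1, 0.4, 0.4]
grip_width: -0.0
gripper_force: 0.0
```

Call:
drive_tool(
  increments=[
    [0, 0, 0.012, 0],
    [0, 0, 0.012, 0],
    [0, 0, 0, 0],
  ],
)

```text
time: 5.2
tool_pos: [488.1, -221.7, 182.4]
eef_rot: [-0.0, 0.043, 0.999, 0.0]
force: [-0.9, 0.9, -0.2]
grip_width: 0.002
gripper_force: 0.0
```

Call:
drive_tool(
  increments=[
    [0, 0, 0.012, 0],
    [0, 0, 0.012, 0],
    [0, 0, 0, 0],
  ],
)

```text
time: 5.58
tool_pos: [488.2, -221.8, 176.5]
eef_rot: [-0.0, 0.043, 0.999, 0.0]
force: [-1.3, -1.2, 0.5]
grip_width: -0.004
gripper_force: 0.0
```

Call:
drive_tool(
  increments=[
    [0, 0, -0.1, 0],
    [0, 0, -0.2, 0],
    [0, 0, -0.1, 0],
    [0, 0.2, 0, 0],
    [0, 0.2, 0, 0],
    [0, 0.2, 0, 0],
    [0, 0, 0, 0],
  ],
  gripper=50,
)

```text
time: 6.45
tool_pos: [500.6, -69.3, 276.9]
eef_rot: [-0.0, 0.04, 0.999, 0.0]
force: [0.1, -0.3, -0.5]
grip_width: 0.581
gripper_force: 0.0
```

```bash
python3 - <<'E'
from station import r
from h import *
import pickle
d=pickle.load(open("s0.pkl","rb"));print(plane(d["top"],(373.3,185.7),201.5))
a=[]
for n in("side","top"):
    s=r.snapshot(n);u,v=proj(s,[488,-240,180]).astype(int);a.append(cv2.resize(s["pixels"][v-40:v+40,u-40:u+40,::-1],(400,400),interpolation=cv2.INTER_CUBIC))
cv2.imwrite("pics/c2.png",np.hstack(a))
E
```

```text
[ 481.59333136 -273.46268573  201.5       ]
```

View pics/c2.png

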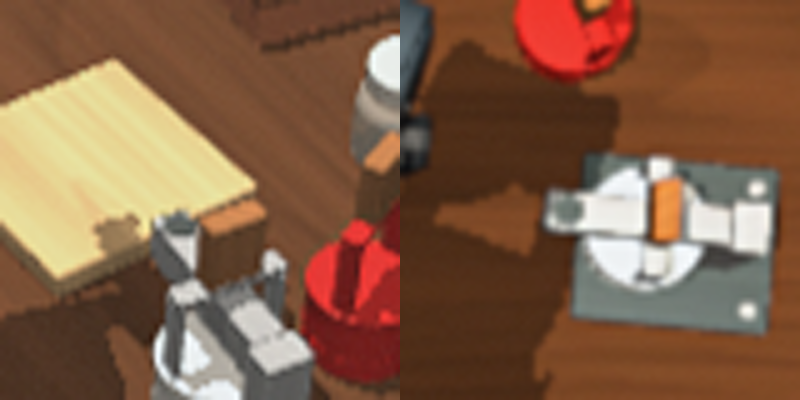

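The side view shows the keeper cap flat on the peg at crop (178,222), and the top view agrees, with the cap at (568,210). The tin is unmoved, so I go to the grip.

Call:
drive_tool(
  increments=[
    [0, -0.205, 0, 0],
    [0, -0.205, 0, 0],
    [0, -0.205, 0, 0],
    [0, -0.207, 0, 0],
    [0, 0, 0, 0],
    [0, 0, 0.15, 0],
    [0, 0, 0.13, 0],
    [0, 0, 0, 0],
  ],
)

```text
time: 7.55
tool_pos: [481.7, -276.1, 204.6]
eef_rot: [-0.003, 0.043, 0.999, 0.002]
force: [1.0, -0.7, -0.9]
grip_width: 0.588
gripper_force: 0.0
```

Call:
drive_tool(
  increments=[
    [0, 0, 0.03, 0],
    [0, 0, 0.03, 0],
    [0, 0, 0.03, 0],
    [0, 0, 0, 0],
    [0, 0, 0, 0],
  ],
)

```text
time: 8.18
tool_pos: [483.7, -277.2, 184.5]
eef_rot: [0.0, 0.043, 0.999, -0.0]
force: [0.1, -0.1, 0.4]
grip_width: 0.588
gripper_force: 0.0
```

Call:
drive_tool(
  increments=[
    [0.004, 0.01, 0.006, 0],
    [0, 0, 0, 0],
  ],
)

```text
time: 8.43
tool_pos: [482.6, -274.3, 182.8]
eef_rot: [-0.0, 0.043, 0.999, 0.0]
force: [0.1, -0.1, 0.1]
grip_width: 0.587
gripper_force: 0.0
```

Call:
drive_tool(
  increments=[
    [0, 0, 0, 0],
    [0, 0, 0, 0],
    [0, 0, 0, 0],
    [0, 0, 0, 0],
    [0, 0, 0, 0],
    [0, 0, 0, 0],
  ],
  gripper=0,
)

```text
time: 9.18
tool_pos: [482.9, -274.5, 183.0]
eef_rot: [0.0, 0.043, 0.999, 0.0]
force: [0.0, 1.8, 2.5]
grip_width: 0.177
gripper_force: 58.9
```

Call:
drive_tool(
  increments=[
    [0, 0, -0.012, 0],
    [0, 0, -0.012, 0],
    [0, 0, -0.012, 0],
    [0, 0, -0.012, 0],
    [0, 0, 0, 0],
    [0, 0, 0, 0],
  ],
)

```text
time: 9.93
tool_pos: [482.8, -274.5, 194.8]
eef_rot: [-0.0, 0.043, 0.999, 0.0]
force: [0.8, -0.0, -3.0]
grip_width: 0.177
gripper_force: 58.4
```

```bash
python3 - <<'E'
from station import r
from h import *
a=[]
for n in("side","top"):
    s=r.snapshot(n);u,v=proj(s,[488,-250,150]).astype(int);a.append(cv2.resize(s["pixels"][v-40:v+40,u-40:u+40,::-1],(400,400),interpolation=cv2.INTER_CUBIC))
cv2.imwrite("pics/c3.png",np.hstack(a));print(r.observe()["force"])
E
```

```text
[ 0.27446788 -0.14515187 -3.11250968]
```

View pics/c3.png

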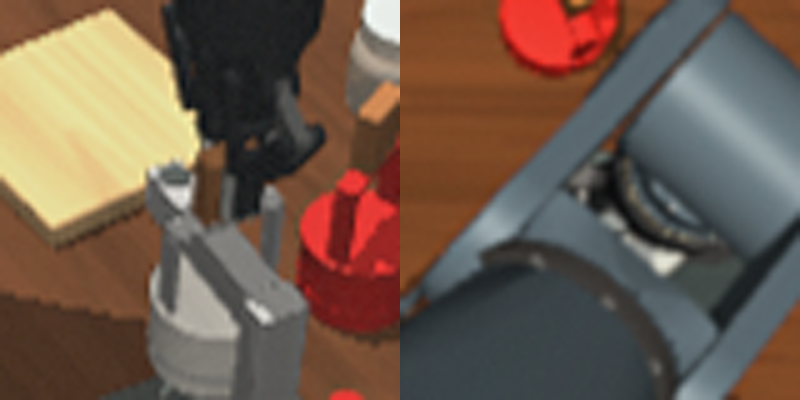

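The tin is lifted 12 mm and its weight (about 3 N) is carried freely, with the keeper still down at crop (172,175). Next I slide it level along the peg.

Call:
drive_tool(
  increments=[
    [0, 0.03, 0, 0],
    [0, 0.05, 0, 0],
    [0, 0.05, 0, 0],
    [0, 0.05, 0, 0],
    [0, 0.05, 0, 0],
    [0, 0, 0, 0],
  ],
)

```text
time: 10.78
tool_pos: [487.6, -215.9, 194.8]
eef_rot: [-0.0, 0.042, 0.999, 0.0]
force: [-0.0, -0.2, -2.6]
grip_width: 0.183
gripper_force: 58.6
```

Call:
drive_tool(
  increments=[
    [0, 0.05, 0, 0],
    [0, 0.05, 0, 0],
    [0, 0.05, 0, 0],
    [0, 0.05, 0, 0],
    [0, 0.05, 0, 0],
    [0, 0.03, 0, 0],
    [0, 0, 0, 0],
  ],
)

```text
time: 11.65
tool_pos: [493.7, -146.9, 194.8]
eef_rot: [-0.0, 0.042, 0.999, -0.0]
force: [0.2, -0.1, -3.3]
grip_width: 0.181
gripper_force: 58.8
```

Call:
drive_tool(
  increments=[
    [0, 0.02, -0.04, 0],
    [-0.034, 0.08, 0, 0],
    [-0.034, 0.08, 0, 0],
    [-0.034, 0.08, 0, 0],
    [-0.034, 0.08, 0, 0],
    [-0.034, 0.08, 0, 0],
    [-0.034, 0.08, 0, 0],
    [0, 0.01, 0.04, 0],
    [0, 0, 0, 0],
  ],
)

```text
time: 12.78
tool_pos: [554.3, -25.0, 194.0]
eef_rot: [-0.001, 0.043, 0.999, 0.0]
force: [-0.5, -0.3, -3.7]
grip_width: 0.177
gripper_force: 59.0
```

Call:
drive_tool(
  increments=[
    [0, 0, 0.04, 0],
    [0, 0, 0.04, 0],
    [0, 0, 0.03, 0],
    [0, 0, 0, 0],
    [0, 0, 0, 0],
  ],
)

```text
time: 13.4
tool_pos: [555.7, -25.0, 167.4]
eef_rot: [0.0, 0.043, 0.999, -0.0]
force: [-0.3, 0.5, -2.9]
grip_width: 0.181
gripper_force: 59.0
```

```bash
python3 - <<'E'
from station import r
from h import *
a=[]
for n in("side","top"):
    s=r.snapshot(n);u,v=proj(s,[556,-24,60]).astype(int);a.append(cv2.resize(s["pixels"][v-50:v+50,u-50:u+50,::-1],(400,400),interpolation=cv2.INTER_CUBIC))
cv2.imwrite("pics/c4.png",np.hstack(a));print(r.observe()["force"])
E
```

```text
[ 0.76029581  0.09365288 -3.49824581]
```

View pics/c4.png

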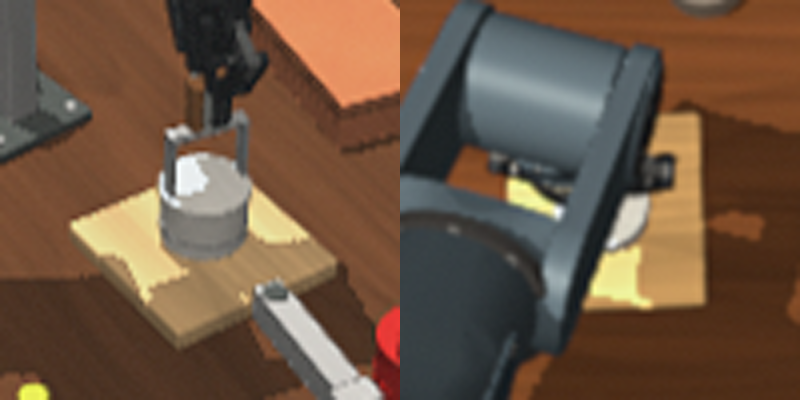

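The side view shows the tin upright just above the board's centre, base at crop (203,255). The keeper is still down, at crop (272,290). I lower it slowly.

Call:
drive_tool(
  increments=[
    [0, 0, 0.01, 0],
    [0, 0, 0.01, 0],
    [0, 0, 0.008, 0],
    [0, 0, 0, 0],
  ],
)

```text
time: 14.0
tool_pos: [555.3, -24.9, 160.1]
eef_rot: [-0.0, 0.043, 0.999, 0.0]
force: [-1.0, 0.1, -2.8]
grip_width: 0.178
gripper_force: 59.0
```

Call:
drive_tool(
  increments=[
    [0, 0, 0.004, 0],
    [0, 0, 0.004, 0],
    [0, 0, 0, 0],
  ],
)

```text
time: 14.38
tool_pos: [555.4, -24.9, 158.2]
eef_rot: [-0.0, 0.043, 0.999, 0.0]
force: [-0.2, 0.2, -2.8]
grip_width: 0.177
gripper_force: 59.0
```

Call:
drive_tool(
  increments=[
    [0, 0, 0.003, 0],
    [0, 0, 0.003, 0],
    [0, 0, 0, 0],
  ],
)

```text
time: 14.75
tool_pos: [555.6, -24.9, 157.1]
eef_rot: [0.0, 0.043, 0.999, -0.0]
force: [-0.6, -0.9, -0.1]
grip_width: 0.18
gripper_force: 59.4
```

Call:
drive_tool(
  increments=[
    [0, 0, 0.002, 0],
    [0, 0, 0.002, 0],
    [0, 0, 0, 0],
  ],
)

```text
time: 15.12
tool_pos: [555.7, -24.8, 157.0]
eef_rot: [0.0, 0.043, 0.999, -0.0]
force: [-1.4, 2.8, 6.3]
grip_width: 0.178
gripper_force: 60.6
```

Call:
drive_tool(
  increments=[
    [0, 0, -0.003, 0],
    [0, 0, 0, 0],
  ],
)

```text
time: 15.38
tool_pos: [555.7, -24.9, 157.0]
eef_rot: [0.0, 0.043, 0.999, 0.0]
force: [-0.0, 0.8, 4.2]
grip_width: 0.177
gripper_force: 60.1
```

Call:
drive_tool(
  increments=[
    [0, 0, 0, 0],
    [0, 0, 0, 0],
    [0, 0, 0, 0],
    [0, 0, 0, 0],
    [0, 0, 0, 0],
  ],
  gripper=50,
)

```text
time: 16.0
tool_pos: [555.5, -24.9, 156.5]
eef_rot: [-0.0, 0.043, 0.999, 0.0]
force: [0.8, -0.6, -0.5]
grip_width: 0.586
gripper_force: 0.0
```

Call:
drive_tool(
  increments=[
    [0, 0, -0.04, 0],
    [0, 0, -0.1, 0],
    [0, 0, -0.15, 0],
    [0, 0, -0.15, 0],
    [0, 0.2, 0, 0],
    [0, 0.2, 0, 0],
    [0, 0.2, 0, 0],
    [0, 0.2, 0, 0],
    [0, 0, 0, 0],
  ],
)

```text
time: 17.12
tool_pos: [572.4, 177.7, 267.3]
eef_rot: [0.001, 0.04, 0.999, 0.0]
force: [-0.1, -0.2, -0.0]
grip_width: 0.582
gripper_force: 0.0
```

```bash
python3 - <<'E'
from station import r
from h import *
a=[]
for n in("side","top"):
    s=r.snapshot(n);u,v=proj(s,[530,-90,60]).astype(int);a.append(cv2.resize(s["pixels"][v-50:v+50,u-50:u+50,::-1],(400,400),interpolation=cv2.INTER_CUBIC))
cv2.imwrite("pics/c5.png",np.hstack(a));print(r.observe()["force"])
E
```

```text
[ 0.15117007 -0.11442052  0.74465934]
```

View pics/c5.png

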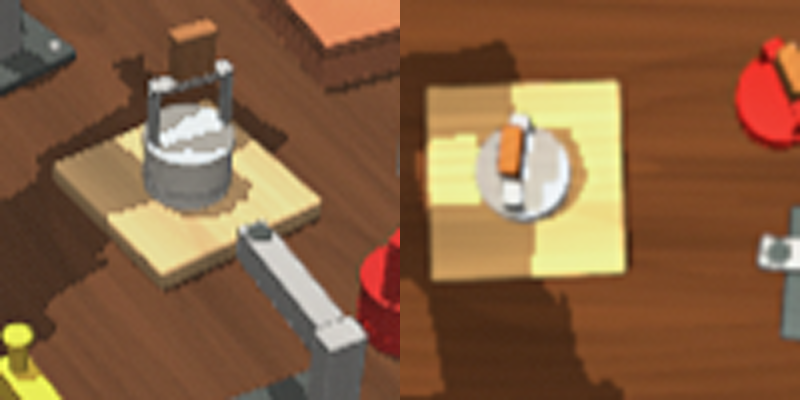

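The tin stands upright near the centre of the board (top crop (523,172)), the keeper is down at (775,250), and the gripper is clear of everything.

```bash
python3 -c "
from station import r
print(r.hand_in())"
```

```text
the job is handed in; nothing more can be done
None
```

The keeper snapped down and stayed down, the round tin came off the end of the peg and now stands upright near the centre of the board, released, and the job was handed in at about 17 s.

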